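Set the height stop on a plate stand

ROBOT

A 6-joint arm with a two-finger parallel gripper is mounted at the origin on the work surface. World frame = base frame: x ahead of the robot, y to its left, z up, the work surface at z = 0. Lengths are in m, angles in rad, forces in N, time in s.
With the tool pointing down it reaches from about 0.325 to 0.85 m from the base axis. Payload 4.4 kg.
Tool frame: the origin (TCP) lies on the front face of the gripper's body, between the roots of the fingers; the fingertips stand 97 mm ahead of it and the grasp point (between the pads) lies 78 mm ahead of it; z points along the fingers, y is the line along which they close (so a half turn about z gives the same grasp; the last joint's range is limited). The gripper opens to 94 mm and grips with 3 to 60 N. Pads are 16 mm wide; open, the fingers measure 119 mm over their backs; the gripper's body (75 mm by 177 mm) begins 78 mm behind the grasp point.
Start: joints at [-0.15, 0.207, 1.542, -0, 1.393, -0.15], TCP at [0.575, -0, 0.303] pointing down, gripper open.
Joint ranges: [-2.73, 2.73], [-0.86, 2.22], [0.23, 2.46], [-1.11, 4.25], [0.08, 2.63], [-2.82, 2.82]. Speed limits (rad/s): [2.79, 2.79, 3.14, 3.14, 3.14, 3.14].

INTERFACE

Orientations are given as a unit quaternion [x, y, z, w].
In Python, from station import r, read_state, imaging gives the robot as it stands. Calls block until the motion is done:
- r.move_pose(position, orientation): joint-space move of the TCP to a pose.
- r.servo_line(position, feed=0.15, ori=None, f_stop=None): straight line of the TCP; ori=None keeps the orientation; feed is the mean speed in m/s. With f_stop (N) it stops when the force on the tool has changed by that much, and returns True; else False.
- r.move_joints(angles): joint-space move.
- r.set_gripper(opening): finger opening in m; the grip force is fixed at half the most; returns when the fingers have stopped.
- r.wait(seconds).
- r.inverse_kinematics(position, orientation): joint angles nearest the present ones, or None.
- read_state(): the state.
- imaging.get_image(name): name is "scene" or "side" or "wrist"; returns a dict with "image" (480x640x3 uint8, blue, green, red), "vertical_fov" (degrees; the focal length in pixels is half the picture's height over the tangent of half this angle, whatever the lens; pixels are square), "cx", "cy" (the principal point, pixels), "origin" and "orientation" of the camera in the world; the wrist camera has in their place "hand_eye" (4x4, takes a point from camera to tool coordinates, whose origin is the TCP and whose axes are the flange's). Camera axes: x right, y down, z forward; pixel columns grow to the right and rows downward; lengths in m; the calibration is good to about 2 mm. A picture is of the moment at which its call begins: read the wrist's pose just before it. There is no depth.
A pose or a line that the arm cannot do raises r.MotionError and nothing moves.
- r.job_done(): hands the job in; it is judged then, once.
The state is a dict: "time_s": time; "joint_positions": joint angles; "dq": joint speeds; "tau": joint torques, N m; "tool_pos": TCP position; "orientation": TCP orientation; "ft_force": force on the tool from outside, world axes, zero at the start; "ft_torque": the same for the moment, N m; "gripper_width": finger opening in m; "gripper_force": force on a finger pad.
Only numpy, scipy, OpenCV 4.12 (cv2) and the standard library are available. Lean on these libraries where they do the work, as an engineer would, in place of code of your own. Each camera call takes 0.05 s, during which the arm holds its last target. There are 200 camera calls.

TASK

A culture plate lies on the lit seat of the blue plate stand. Lower the stand's stop rod by its black knob until its orange foot really touches the plate's lid, gently so that the thin lid does not crack, then swing the red clamp lever all the way round to lock the rod, let go, and leave the foot touching the lid. Touch the plate with nothing but the stop, and leave the dish, bottles and jar standing around alone.

Things in the scene. Friction and masses are not known exactly. Their poses are not given: they have to be found in the camera images.
- stand: Blue box 200 x 200 x 50 mm, white lit seat on top; fixed. Origin: centre of its underside. A column (36 x 22 mm) at y = 86 mm carries a blue guide arm, 40 mm wide in x, from y = 97 to -20 mm, underside 140, top 174 mm above the bench. The stop rod runs vertically through the arm at x = y = 0. A bracket (22 mm wide, to y = -49 mm, top 174 mm) holds the lever's pivot.
- stop_rod: The vertical sliding stop: steel rod 12 mm thick, on top a black round knob 32 mm in diameter, 28 mm high. Origin: centre of the knob, on the stand's axis, 276 mm above the bench when fully up; starts 0 to 15 mm lower. Slides only up and down, 62 mm at most. Stays where it is left: friction about 3 N, weight 1.7 N, so about 1.5 N pushes it down while unclamped.
- rod_end (a point): Centre of the steel rod's lower end, 152 mm below the knob's centre; moves with the rod. The orange foot (18 mm in diameter, on a brass screw) hangs below it: its underside is 4 to 24 mm below this point, screwed out by a different, unmeasured amount each time, so the height at which it touches must be felt.
- plate: Closed culture dish under the stop: clear, 92 mm in diameter, 18 mm high, lid on top, loose, about 80 g, on the stand's seat between three small steel pins. Origin: centre of its underside, 52 mm above the bench; lid's top at 70 mm. The lid is stiff and thin: it cracks if the stop pushes on it with more than 10 N.
- plate_seat (a point): Centre of the lit seat on which the plate lies, on the stand's axis, 52 mm above the bench.
- clamp_lever (a joint): Angle of the red lever about its vertical pivot (x = 0, y = -34 mm in the stand's frame). 0: open, points to the stand's -x; grows counterclockwise from above; 1.6: home against its stop, points to -y. Starts 0 to 0.35. About 1 N at the grip to 1.15, then a cam presses on the rod: some 6 N, more if fast. Stays where left; clamped from 1.4 on.
- lever_grip (a point): Upright red round post at the lever's end, 16 mm in diameter, 75 mm from the lever's pivot; this point is on its axis at 182 mm above the bench. The post rises from 152 to 197 mm; the flat lever arm (12 mm wide) runs from it to the pivot at 152 to 162 mm.
- spare_dish: Bystander: another closed culture dish, 92 mm in diameter, 18 mm high. Origin: centre of its underside.
- amber_bottle: Bystander: amber bottle with blue cap, 60 mm in diameter, 125 mm high. Origin: centre of its underside.
- green_bottle: Bystander: green bottle with blue cap, 56 mm in diameter, 115 mm high. Origin: centre of its underside.
- jar: Bystander: clear jar with brass lid, 72 mm in diameter, 85 mm high. Origin: centre of its underside.
Things that resemble listed ones, but are neither listed nor needed, are in the scene too. Leave any green look-alike of the plate alone.

How it is judged:
On the way, in this order (a step that is already met when the one before it is completed fails the run):
1. the stop's foot touches the plate's lid while the clamp is still open (lever below 1.0 rad) (contact force between stop_rod and plate above 0.2 N and value of joint clamp_lever below 1 rad), for 0.2 s.
2. the clamp lever is swung home (beyond 1.4 rad) (value of joint clamp_lever above 1.4 rad), for 0.2 s.
At the end, for the whole second after the job is handed in: The stop's foot touches the lid of the plate (contact of more than 0.2 N), the plate lies flat on its seat within 5 mm of its centre, the clamp lever stands beyond 1.4 rad, and rod and plate are at rest (contact force between stop_rod and plate above 0.2 N and horizontal distance between plate and plate_seat below 0.005 m and angle between plate's own z axis and vertical below 0.03 rad and value of joint clamp_lever above 1.4 rad and linear speed of stop_rod below 0.002 m/s and linear speed of plate below 0.005 m/s).
It fails at once if the stop presses on the plate with more than 10 N (lid cracks) (contact force between stop_rod and plate above 10 N).
It fails at once if the robot touches the plate with more than 3 N (contact force between any of the fingers, the arm and plate above 3 N).
It fails at once if a dish, bottle or jar standing around is moved by more than 20 mm (distance of any of spare_dish, amber_bottle, green_bottle, jar from where it was at the start of the episode above 0.02 m).
It also fails if it takes over 72 s, if anything falls off the work surface, if the arm or the gripper's body presses on something with over 40 N, if the wrist force passes 120 N, or if a joint passes its speed limit or range.

## Working session

There is one attempt and no reset: what is moved stays moved. The work goes in short steps, each a Python script; the robot and the scene stay as the last script left them, time stands still between calls to the robot, and variables do not carry over. Pictures are saved under pics/ and viewed, at most 10 in all, crops included, and the job is handed in when it is done.

```bash
mkdir -p pics; ls
python3 - <<'E'
from station import r, read_state, imaging
import cv2
for n in ("scene","side"):
    d=imaging.get_image(n); cv2.imwrite(f"pics/{n}0.png",d["image"])
    print(n,{k:v for k,v in d.items() if k!="image"})
print(read_state())
E
```

```text
pics
scene {'vertical_fov': 50.154020157875465, 'cx': 321.9268665740862, 'cy': 243.76702431143576, 'origin': array([ 1.30221987, -0.32640014,  0.86758176]), 'orientation': array([ 0.75528402,  0.50554624, -0.22736554, -0.34967693])}
side {'vertical_fov': 44.85442676427593, 'cx': 328.93326395335816, 'cy': 229.99572185908022, 'origin': array([0.26250157, 1.04845293, 1.12643194]), 'orientation': array([-0.13525448,  0.89803973, -0.41475207,  0.05667089])}
{'time_s': 0.1, 'joint_positions': array([-1.50468074e-01,  2.07303578e-01,  1.54278678e+00, -1.00324962e-05,
        1.39350859e+00, -1.50508686e-01]), 'dq': array([ 0.00055893, -0.00232064, -0.00171128,  0.00148152, -0.00136928,
        0.0003931 ]), 'tau': array([-3.50521914e-04, -3.71862960e+01, -2.82294059e+01,  7.01280241e-02,
        3.11360427e-02, -6.17781598e-05]), 'tool_pos': array([5.74471833e-01, 8.46764733e-05, 3.01635985e-01]), 'orientation': array([ 7.07091438e-01,  7.07121413e-01, -5.98944179e-04, -8.04728371e-04]), 'ft_force': array([-0.03735481,  0.10581882,  1.0122363 ]), 'ft_torque': array([-0.02947419, -0.00633024, -0.02154623]), 'gripper_force': 0.0, 'gripper_width': 0.09407874639264002}
```

View pics/scene0.png

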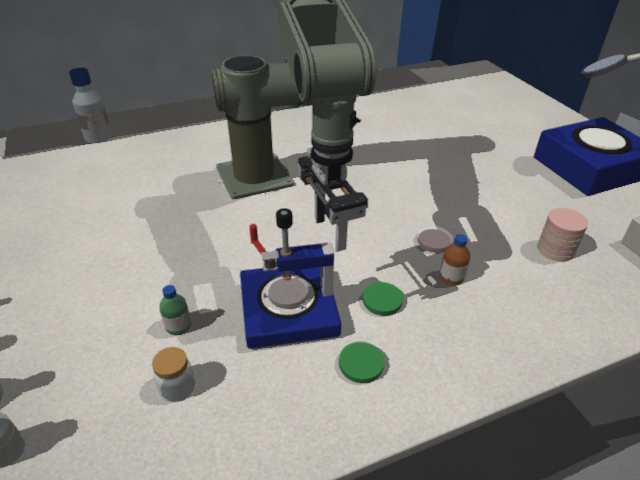

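View pics/side0.png

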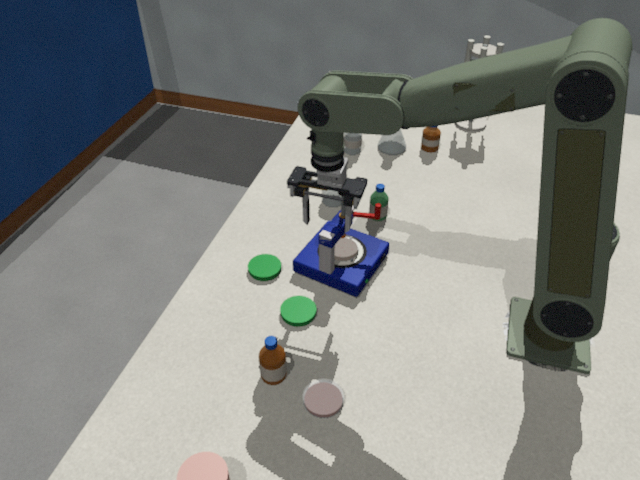

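The scene view shows the stand (seat about (288,293)), knob (284,217), and red lever grip (254,232) pointing toward the robot. The column is on the +y side. In the side view the gripper partly hides the knob, and the grip is at (377,210). Next I'll enlarge both to get precise corners.

Run:
```python
import cv2
a=cv2.imread("pics/scene0.png")[200:350,220:370]; b=cv2.imread("pics/side0.png")[190:300,280:400]
cv2.imwrite("pics/a.png",cv2.resize(a,(600,600),interpolation=cv2.INTER_CUBIC))
cv2.imwrite("pics/b.png",cv2.resize(b,None,fx=5,fy=5,interpolation=cv2.INTER_CUBIC))
```

```text
(no output)
```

View pics/a.png

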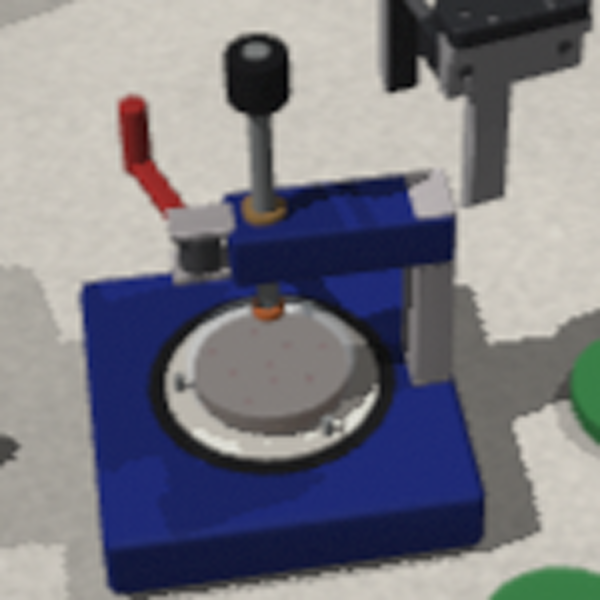

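View pics/b.png

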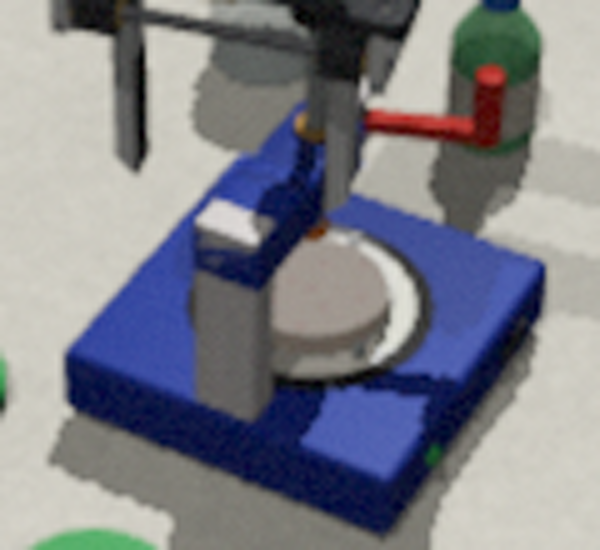

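The scene crop shows the box corners, ring centre (271,383), knob top (257,48) and grip top (132,103). The side crop shows three box corners and grip top (490,75). I'll fit the stand's pose, knob height and lever angle to both views.

```bash
cat > h.py <<'E'
from station import r, read_state, imaging
import numpy as np, cv2
from scipy.spatial.transform import Rotation as R
from scipy.optimize import least_squares
def proj(d,P):
    p=R.from_quat(d["orientation"]).inv().apply(np.atleast_2d(P)-d["origin"])
    f=240/np.tan(np.radians(d["vertical_fov"]/2))
    return p[:,:2]/p[:,2:]*f+[d["cx"],d["cy"]]
E
python3 - <<'E'
from h import *
A=imaging.get_image("scene");B=imaging.get_image("side")
c=.1
pa=[((c,-c,.05),(108,548)),((c,c,.05),(483,490)),((-c,-c,.05),(83,285)),((c,-c,0),(112,593)),((c,c,0),(482,542)),((0,0,.052),(271,383)),('k',(257,48)),('g',(132,103))]
pb=[((c,c,.05),(68,355)),((-c,c,.05),(385,480)),((-c,-c,.05),(545,265)),((c,c,0),(72,402)),((-c,c,0),(385,532)),((-c,-c,0),(543,310)),((0,0,.052),(312,305)),('g',(490,75))]
def res(q):
    x,y,w,kz,l=q; out=[]
    for d,ps,o,s in((A,pa,(220,200),4),(B,pb,(280,190),5)):
        P=[(0,0,kz+.014) if k=='k' else (-.075*np.cos(l),-.034-.075*np.sin(l),.197) if k=='g' else k for k,_ in ps]
        P=R.from_euler('z',w).apply(P)+[x,y,0]
        out.append((proj(d,P)-np.array([t for _,t in ps])/s-o))
    return np.vstack(out).ravel()
s=least_squares(res,[.6,0,0,.27,.1],loss='soft_l1')
print(s.x); print(res(s.x).reshape(-1,2).round(1))
x,y,w,kz,l=s.x
# other objects: spare dish, bottles by top/bottom pixel
def ray(d,uv,z):
    f=240/np.tan(np.radians(d["vertical_fov"]/2))
    v=R.from_quat(d["orientation"]).apply([(uv[0]-d["cx"])/f,(uv[1]-d["cy"])/f,1]); return d["origin"]+v*(z-d["origin"][2])/v[2]
for n,uv,z in(("amber",(460,240),.125),("green",(169,291),.115),("jar",(170,360),.085),("dish",(435,240),.018)): print(n,ray(A,uv,z).round(3))
E
```

```text
[ 0.55813571 -0.08761201 -0.20326949  0.26277731  0.32917525]
[[-1.4 -0.2]
 [ 1.7  0.3]
 [-2.1 -1.8]
 [-0.3  3.9]
 [ 1.1  2.7]
 [ 0.  -1.7]
 [-0.4  0. ]
 [-0.  -0.5]
 [-2.1 -0.5]
 [ 1.4  0.7]
 [ 1.2 -1.6]
 [-2.3  3.4]
 [ 0.6  3.6]
 [ 0.2  2.5]
 [-0.6 -0.8]
 [-0.2 -0.2]]
amber [0.613 0.306 0.125]
green [ 0.517 -0.326  0.115]
jar [ 0.664 -0.355  0.085]
dish [0.489 0.338 0.018]
```

Run:
```python
from h import *
r.set_gripper(0.0)
q=[.70711,.70711,0,0]
r.servo_line([.5745,0,.42],feed=.25)
r.move_pose([.50,-.09,.45],q)
s=read_state(); d=imaging.get_image("wrist")
cv2.imwrite("pics/w1.png",d["image"]); print(d["hand_eye"].round(4),d["vertical_fov"],d["cx"],d["cy"]); print(s["tool_pos"],s["orientation"],s["ft_force"],s["time_s"],s["gripper_width"])
```

```text
[[-7.000e-04 -9.617e-01 -2.742e-01  7.920e-02]
 [ 1.000e+00 -9.000e-04  4.000e-04 -4.000e-04]
 [-6.000e-04 -2.742e-01  9.617e-01 -8.130e-02]
 [ 0.000e+00  0.000e+00  0.000e+00  1.000e+00]] 71.08522627355961 321.93163208351353 236.32879848832053
[ 0.49947948 -0.0900658   0.44795175] [ 7.07555428e-01  7.06655836e-01 -3.59712811e-04 -1.64784310e-03] [-0.35235185  0.35138676 -1.38008741] 2.7833 0.0003976352411503391
```

View pics/w1.png

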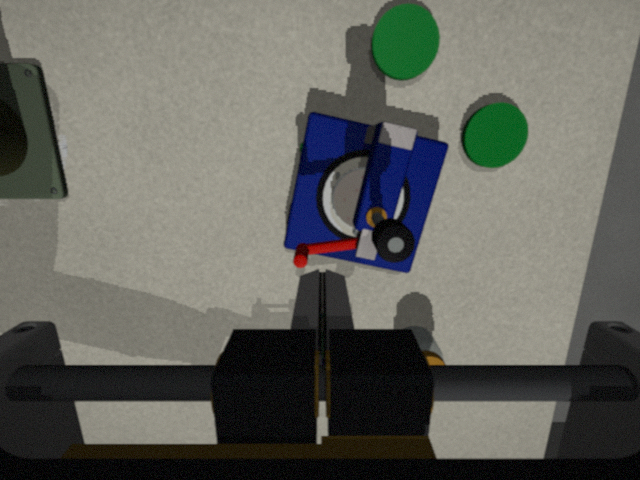

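The wrist view shows the knob top (396,243), grip top (300,259), box top corners (311,113), (447,143), (409,271), (286,246), and ring centre (363,197). I'll fit this view alone and compare.

Run:
```python
from h import *
d=imaging.get_image("wrist"); s=read_state()
T=np.eye(4);T[:3,:3]=R.from_quat(s["orientation"]).as_matrix();T[:3,3]=s["tool_pos"]
C=T@d["hand_eye"]; d["origin"]=C[:3,3]; d["orientation"]=R.from_matrix(C[:3,:3]).as_quat()
c=.1
ps=[((-c,c,.05),(311,113)),((c,c,.05),(447,143)),((c,-c,.05),(409,271)),((-c,-c,.05),(286,246)),((0,0,.052),(363,197)),('k',(396,242)),('g',(300,259))]
def res(q):
    x,y,w,l=q
    P=[(0,0,.2768) if k=='k' else (-.075*np.cos(l),-.034-.075*np.sin(l),.197) if k=='g' else k for k,_ in ps]
    P=R.from_euler('z',w).apply(P)+[x,y,0]
    return (proj(d,P)-np.array([t for _,t in ps])).ravel()
o=least_squares(res,[.558,-.0876,-.2,.33]); print(o.x); print(o.fun.reshape(-1,2).round(1))
f=240/np.tan(np.radians(d["vertical_fov"]/2))
for uv,z in(((396,242),.2768),((376,217),.174),((300,259),.197),((302,259),.197)):
    v=C[:3,:3]@[(uv[0]-d["cx"])/f,(uv[1]-d["cy"])/f,1]; print((d["origin"]+v*(z-C[2,3])/v[2]).round(4))
```

```text
[ 0.55769051 -0.08739952 -0.20611259  0.31869482]
[[-2.9 -3.8]
 [ 4.1 -2. ]
 [ 1.9  2.9]
 [-3.7  2.4]
 [ 0.1  0.3]
 [ 0.2  1.3]
 [ 0.1 -0. ]]
[ 0.5575 -0.0864  0.2768]
[ 0.5576 -0.0891  0.174 ]
[ 0.4762 -0.1291  0.197 ]
[ 0.4782 -0.1291  0.197 ]
```

Run:
```python
from h import *
q=[.70711,.70711,0,0]
X=[.558,-.0873]
r.move_pose([*X,.40],q); r.wait(.3)
s=read_state();print(s["tool_pos"],s["ft_force"],s["time_s"])
hit=r.servo_line([*X,.335],feed=.008,f_stop=3.5)
s=read_state();print(hit,s["tool_pos"],s["ft_force"],s["time_s"])
for i in range(4):
    r.wait(.1); s=read_state();print(s["tool_pos"][2],s["ft_force"][2])
```

```text
[ 0.55791312 -0.08731563  0.40167962] [-0.7287132  -0.02381204 -0.77105326] 3.5917
True [ 0.55799643 -0.08730813  0.34013034] [ 0.35821589 -0.52667505  3.75157089] 9.9917
0.34010597165262124 3.907051530970001
0.34012337124999725 4.3093215276955785
0.3400968103974491 4.569002419506176
0.34010387114803103 4.191144520446505
```

Contact is confirmed: a sustained load of about 5 N against a sliding load of about 1.5 N. The height is consistent too, with the foot about 7 mm below the rod end. Next is the lever.

```bash
cat >> h.py <<'E'
AX=np.array([.558,-.0873]); W=-.205; R0=R.from_quat([.70711,.70711,0,0])
def lev(a,z,rad=.075):
    p=R.from_euler('z',W).apply([-rad*np.cos(a),-.034-rad*np.sin(a),0])
    return [AX[0]+p[0],AX[1]+p[1],z],(R.from_euler('z',a-np.pi/2+W)*R0).as_quat()
E
python3 - <<'E'
from h import *
print([None if (j:=r.inverse_kinematics(*lev(a,.278))) is None else j[5].round(2) for a in np.arange(.32,1.75,.2)])
r.servo_line([*AX,.38],feed=.06)
p,q=lev(.32,.38); r.move_pose(p,q); r.set_gripper(.034)
print(read_state()["ft_force"])
print(r.servo_line(lev(.32,.278)[0],feed=.08,f_stop=6))
s=read_state();print(s["tool_pos"],s["joint_positions"][5],s["ft_force"],s["gripper_width"],s["time_s"])
for n in("scene","side"): cv2.imwrite(f"pics/{n}2.png",imaging.get_image(n)["image"])
a=cv2.resize(cv2.imread("pics/scene2.png")[200:330,190:330],None,fx=4,fy=4); b=cv2.resize(cv2.imread("pics/side2.png")[170:300,320:380],None,fx=4,fy=4)
cv2.imwrite("pics/c2.png",np.hstack([a,b]))
E
```

```text
[np.float64(1.02), np.float64(0.79), np.float64(0.57), np.float64(0.36), np.float64(0.15), np.float64(-0.05), np.float64(-0.25), np.float64(-0.44)]
[-0.07568791  0.25746967 -0.11813492]
False
[ 0.47697343 -0.12937969  0.27871837] 1.0155716569563351 [ 0.28364075  0.27042733 -0.02910964] 0.03395157364655647 14.5417
```

View pics/c2.png

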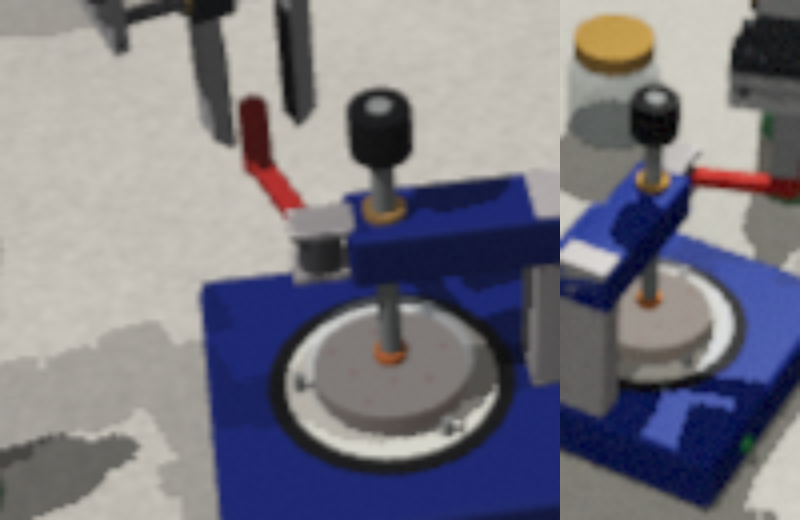

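The view shows the orange foot on the lid's centre and the fingers straddling the red post, so I can swing the lever.

Run:
```python
from h import *
def show(a): s=read_state();print(round(a,2),hit,s["tool_pos"].round(4),s["ft_force"].round(1),round(s["time_s"],1))
for a in np.r_[np.linspace(.45,1.2,6),np.linspace(1.28,1.71,7)]:
    p,q=lev(a,.278); hit=r.servo_line(p,feed=.04 if a<1.22 else .015,ori=q,f_stop=14); show(a)
    if hit: break
```

```text
0.45 False [ 0.4784 -0.1388  0.2782] [-0.5 -0.1 -0.6] 15.0
0.6 False [ 0.4818 -0.1493  0.278 ] [ 0.4 -0.8 -0.1] 15.5
0.75 False [ 0.4869 -0.1593  0.278 ] [-0.2 -1.3 -0.6] 15.9
0.9 False [ 0.4934 -0.1684  0.278 ] [-0.1  0.1 -0.1] 16.3
1.05 False [ 0.5013 -0.1765  0.278 ] [-0.5 -0.6  0.1] 16.8
1.2 False [ 0.5102 -0.1834  0.278 ] [-0.6  0.3 -0.1] 17.2
1.28 False [ 0.5153 -0.1865  0.278 ] [0.4 0.9 0.5] 17.8
1.35 False [ 0.5203 -0.1889  0.278 ] [-0.7  0.5 -0.1] 18.3
1.42 False [ 0.5252 -0.191   0.278 ] [-1.7  0.1  1.1] 18.8
1.5 False [ 0.5304 -0.1926  0.278 ] [-0.8  1.4  1.1] 19.3
1.57 False [ 0.5355 -0.194   0.278 ] [-1.5  1.1 -0.4] 19.8
1.64 False [ 0.5409 -0.195   0.278 ] [-0.7  1.3 -0.2] 20.3
1.71 False [ 0.5454 -0.1952  0.2778] [-4.2  2.6  2.4] 20.8
```

Run:
```python
from h import *
for n in("scene","side"): cv2.imwrite(f"pics/{n}3.png",imaging.get_image(n)["image"])
a=cv2.resize(cv2.imread("pics/scene3.png")[200:330,190:330],None,fx=4,fy=4); b=cv2.resize(cv2.imread("pics/side3.png")[170:300,320:380],None,fx=4,fy=4)
cv2.imwrite("pics/c3.png",np.hstack([a,b])); print(read_state()["ft_force"])
```

```text
[-4.22085285  1.29090296  2.23516072]
```

View pics/c3.png

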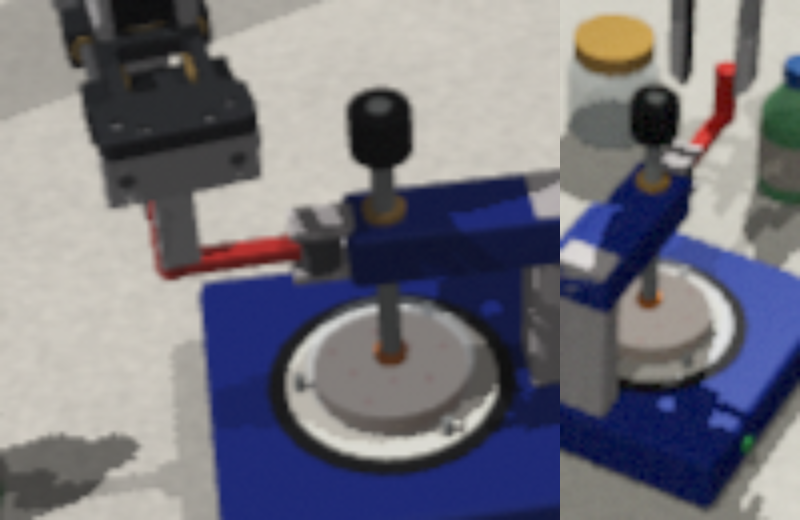

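The foot is still on the lid. The post rests against the trailing finger and the lever points nearly to -y. I'll push on to its stop.

Run:
```python
from h import *
for a in(1.75,1.79,1.83,1.87):
    p,q=lev(a,.278); hit=r.servo_line(p,feed=.015,ori=q,f_stop=12)
    s=read_state();print(a,hit,s["tool_pos"].round(4),s["ft_force"].round(1),round(s["time_s"],1))
    if hit or np.hypot(*s["ft_force"][:2])>16: break
r.wait(.3);print(read_state()["ft_force"])
```

```text
1.75 False [ 0.5462 -0.1948  0.2775] [-11.9   3.6   6.5] 21.2
1.79 False [ 0.547  -0.1944  0.2772] [-17.3   5.   10.3] 21.6
[-17.68506163   4.30323682  10.02805154]
```

The lever is stiff against its home stop. I'll back off, rise clear and check.

Run:
```python
from h import *
r.servo_line(lev(1.62,.278)[0],feed=.03)
r.servo_line(lev(1.62,.38)[0],feed=.08)
p=lev(1.62,.38)[0]; r.servo_line([p[0]-.06,p[1],.42],feed=.15)
A=imaging.get_image("scene");B=imaging.get_image("side")
a=cv2.resize(A["image"][200:330,190:330],None,fx=4,fy=4); b=cv2.resize(B["image"][170:300,320:380],None,fx=4,fy=4)
cv2.imwrite("pics/c4.png",np.hstack([a,b]))
for l in(1.3,1.4,1.5,1.6):
    P=lev(l,.197)[0]; print(l,((proj(A,P)-[190,200])*4).round(), ((proj(B,P)-[320,170])*4+[560,0]).round())
P=[*AX,.2431]; print(((proj(A,P)-[190,200])*4).round())
print(read_state()["ft_force"],read_state()["time_s"])
```

```text
1.3 [[166. 174.]] [[753.  78.]]
1.4 [[163. 184.]] [[744.  74.]]
1.5 [[162. 194.]] [[735.  70.]]
1.6 [[163. 204.]] [[725.  66.]]
[[378. 103.]]
[-0.72970624  0.14671939  0.00219819] 24.6333
```

View pics/c4.png

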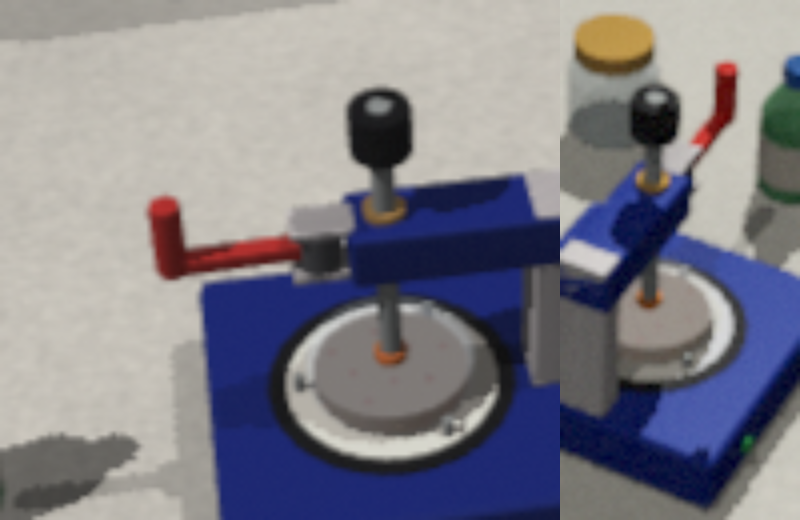

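The grip top is at (164,204) in the scene half and (727,68) in the side half, which puts the lever at about 1.6. The foot is still on the lid and the plate is centred, so I'm handing in.

```bash
python3 -c "
from station import r
r.wait(.3); print(r.job_done())"
```

```text
the job is handed in; nothing more can be done
None
```

I lowered the stop onto the lid, where it held at about 5 N on the knob. The clamp lever is locked at about 1.6 rad, the foot still rests on the lid in the last picture, and the job is handed in; no verdict came back.

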